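# Open a carburettor's bore: choke, then hold the throttle

### The job

Open the carburettor's bore for inspection: with a fingertip push the yellow-ended choke arm round to its open stop and leave it there, then push the red-ended throttle arm round against its return spring to its open stop, and finish while still holding it there with the fingertip. Push gently, do not pinch the arms, and leave the jar, ring, caliper and screwdriver where they lie.

Things in the scene. Friction and masses are not known exactly. Their poses are not given: they have to be found in the camera images.
- carburettor: fixed aluminium carburettor on a dark steel foot plate 150 x 120 mm. Origin: centre of the plate's underside, on the bench; x along the bore (72 mm wide tube, 126 mm long, axis 80 mm up). Grey cover on top (104 x 48 mm) ends 120 mm up; above it only two hubs (24 mm wide, shaft ends to 146 mm), arms and stop screws (to 140 mm). The arms' coloured ends overhang the sides, free below
- choke_arm (a joint): angle of the choke arm about its upright pivot: 0 closed stop, 1.30 open stop (1.17 and more counts as open). Opens CLOCKWISE seen from above. In the carburettor's frame the arm points at pi/2 + 0.65 - value (rad, counter-clockwise from +x): on the +y side, from leaning to -x towards +x. Friction only (1.5 N at the end): stays where left; starts at 0 to 0.4
- throttle_arm (a joint): angle of the throttle arm about its upright pivot: 0 closed stop, 1.30 open stop (1.17 and more counts as open). Opens CLOCKWISE seen from above. In the carburettor's frame the arm points at -pi/2 + 0.65 - value (rad, counter-clockwise from +x): on the -y side, from leaning to +x towards -x. A spring returns it to 0 when let go: 1 N at the end when closed, 3.3 N when open
- choke_arm_end (a point): middle of the choke arm's yellow end: a block 36 mm along the arm (40 to 76 mm from the pivot axis), 14 mm wide, 14 mm tall; middle 58 mm from that axis, 134 mm above the bench. The rest of the arm is a steel bar 10 mm wide. Axes turn with the arm: x outwards along it, y counter-clockwise (the side to push on, choke_arm_c2; the far half is choke_arm_c3)
- throttle_arm_end (a point): middle of the throttle arm's red end; same sizes, height and axes as the yellow one
- choke_arm_pivot (a point): fixed point on the choke arm's upright pivot axis at mid height of the arm: (-32, 0, 134) mm in the carburettor's frame
- throttle_arm_pivot (a point): fixed point on the throttle arm's upright pivot axis at mid height of the arm: (32, 0, 134) mm in the carburettor's frame
- jet_jar: loose small closed jar with blue cap, 48 mm diameter, 62 mm tall, standing beside the carburettor; origin at the centre of its underside. Leave alone
- bore_ring: loose aluminium ring, 64 mm outside, 48 mm inside, 22 mm tall, lying beside the carburettor; origin at the centre of its underside. Leave alone
- caliper: loose steel vernier caliper, 200 mm long (its x), up to 58 mm wide at the jaws, 15 mm tall, lying on the robot's side of the carburettor; origin in the middle of its beam, on the bench. Leave alone
- screwdriver: loose screwdriver with orange handle, 170 mm long (its x), 26 mm thick, lying beyond the carburettor; origin at its underside. Leave alone
Not all that is in view belongs to the job. What is meant by the carburettor is not purple, and is the smaller of those in its own colour.

How it is judged:
By the outcome, as a careful person would: the job done as asked, in the order asked, and still so for the second after the job is handed in, while the arm keeps its last pose, push and grip.
It also fails if it takes over 45 s, if anything falls off the work surface, if the arm or the gripper's body presses on something with over 40 N, if the wrist force passes 120 N, or if a joint passes its speed limit or range.

### The arm

A 6-joint arm with a two-finger parallel gripper is mounted at the origin on the work surface. World frame = base frame: x ahead of the robot, y to its left, z up, the work surface at z = 0. Lengths are in m, angles in rad, forces in N, time in s.
With the tool pointing down it reaches from about 0.35 to 0.975 m from the base axis. Payload 7.1 kg.
Tool frame: the origin (TCP) lies between the finger pads; the fingertips stand 22 mm ahead of it and the grasp point (between the pads) lies 3 mm ahead of it; z points along the fingers, y is the line along which they close (so a half turn about z gives the same grasp; the last joint's range is limited). The gripper opens to 88 mm and grips with 3 to 60 N. Pads are 20 mm wide; open, the fingers measure 115 mm over their backs; the gripper's body (75 mm by 178 mm) begins 61 mm behind the grasp point.
Start: joints at [-1.201, 0.423, 1.63, -0, 1.089, -0.019], TCP at [0.237, -0.578, 0.245] pointing down, gripper open.
Joint ranges: [-3, 3], [-0.9, 2.11], [0.09, 2.58], [-1.31, 4.45], [0.11, 2.69], [-2.54, 2.54]. Speed limits (rad/s): [2.39, 2.39, 3.01, 3.14, 3.14, 3.14].

### API

Orientations are given as a rotation vector (axis times angle).
In Python, from workcell import read_state, read_camera, camera_info, finish_job gives the robot as it stands.
- The arm moves only by the tool servo_tool, never from a script. Its argument "steps" is a list of rows, each a list of 6 numbers: the shift along the tool's x, y, z in mm, then the turn, a rotation vector about the tool's x, y, z in rad. A call has exactly 5 rows; each row is the pose to reach, as a shift and turn from the pose commanded when the call began, along the tool's axes at that moment; what a row does not reach only later rows make up. A row lasts 1/12 s, in which the tool goes at most 41.7 mm and 7.16 degrees, less where a joint would pass 70% of its speed; a pose out of reach is approached as far as the arm can. A call with a gripper value outside its range is refused whole. "gripper" is the gripper's target within -1 to 1 (fully open at 1, half-way at 0, shut at -1), set as the call begins (left out, the last holds). The fingers move at their own pace and stop on an object; "force" is the grip in N (left out, the last holds). Time passes only in rows, so rows that repeat a pose let the fingers close, or fill a call up. It gives the time, the measured TCP pose, the force, the opening and the grip force at its end, in the units of the state.
- read_state(): the state, without advancing time (a new reading comes with each control period).
- read_camera(name): name is "side" or "top" or "wrist"; returns the picture (420x560x3 uint8, red, green, blue); there is no depth.
- camera_info(name): a dict with "mtx" (3x3 intrinsics, pixels), "R" (3x3) and "t" (3): a world point X has camera coordinates R X + t. Camera axes: x right, y down, z forward; pixel columns grow to the right and rows downward; lengths in m; the calibration is good to about 2 mm. A picture is of the moment at which its call begins: read the wrist's pose just before it. camera_info takes no time and is no camera call; for the wrist camera it gives the pose at the moment of the call.
- finish_job(): hands the job in; it is judged then, once.
The state is a dict: "time_s": time; "qpos": joint angles; "qvel": joint speeds; "joint_torque": joint torques, N m; "tcp_pos": TCP position; "eef_rot": TCP orientation; "force": force on the tool from outside, world axes, zero at the start; "wrist_torque": the same for the moment, N m; "width": opening from 0.0 (shut) to 1.0 (fully open); "gripper_force": force on a finger pad.
Only numpy, scipy, OpenCV 4.12 (cv2) and the standard library are available. Lean on these libraries where they do the work, as an engineer would, in place of code of your own. Each camera call takes 0.05 s, during which the arm holds its last target. There are 200 camera calls.

## Working session

There is one attempt and no reset: what is moved stays moved. The work goes in short steps, Python scripts to look and compute and a tool call to move; the robot and the scene stay as the last step left them, time stands still between calls to the robot, and variables do not carry over. Pictures are saved under pics/ and viewed, at most 10 in all, crops included, and the job is handed in when it is done.

Besides the shell and the picture viewer there is one more tool, called as name(argument=value, ...), one argument or row to a line, values as JSON. servo_tool: Moves the arm, as the interface text tells. Its arguments: {"type":"object","properties":{"steps":{"type":"array","items":{"type":"array","items":{"type":"number"}}},"gripper":{"type":"number"},"force":{"type":"number"}},"required":["steps"]}

```bash
mkdir -p pics
python3 - <<'E'
from workcell import *
import cv2,numpy as np
for n in("top","side"):
    cv2.imwrite(f"pics/{n}0.png",read_camera(n)[:,:,::-1]); c=camera_info(n); print(n,np.round(c["mtx"],1).tolist(),(-c["R"].T@c["t"]).round(3),c["R"].round(2).tolist())
s=read_state();print(s["time_s"],s["tcp_pos"],s["eef_rot"],s["width"])
E
```

```text
top [[428.3, 0.0, 279.6], [0.0, 428.3, 206.2], [0.0, 0.0, 1.0]] [0.421 0.026 1.102] [[-0.01, -1.0, -0.02], [-1.0, 0.01, -0.07], [0.07, 0.02, -1.0]]
side [[455.1, 0.0, 280.0], [0.0, 455.1, 215.5], [0.0, 0.0, 1.0]] [0.461 0.684 0.855] [[-1.0, -0.05, 0.0], [-0.04, 0.76, -0.65], [0.03, -0.65, -0.76]]
0.1 [ 0.23677152 -0.5779172   0.24396285] [-3.08103916e+00 -6.06695371e-01  3.96666320e-04] 0.9990945460603504
```

View pics/top0.png

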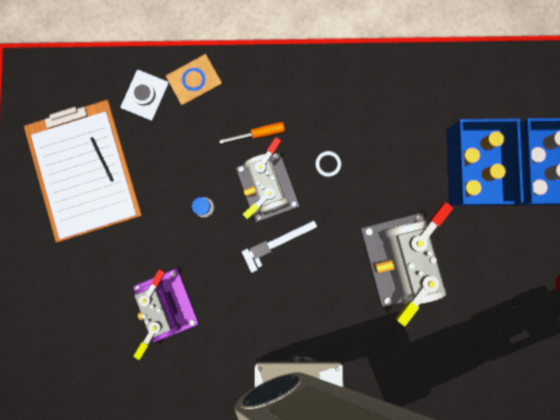

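View pics/side0.png

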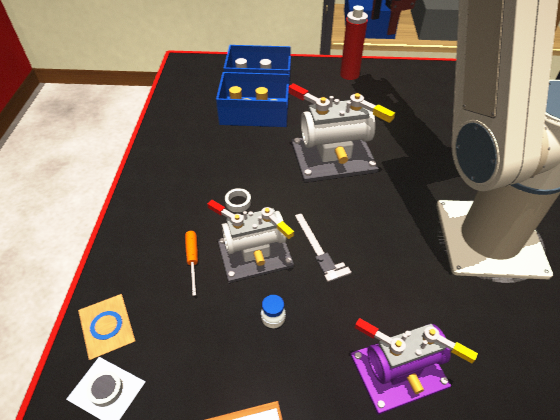

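Top view candidates: small silver carburettor (267,182), large silver one (405,260), and purple one (165,305). I choose the small silver one: it is not purple, is the smaller of the silver two, and has the jar, ring, caliper and screwdriver around it. I'll check it in a close crop.

Run:
```python
import cv2,numpy as np
a=cv2.imread("pics/top0.png")[130:230,210:310];b=cv2.imread("pics/side0.png")[190:290,200:310]
a=cv2.resize(a,(400,400),interpolation=cv2.INTER_CUBIC);b=cv2.resize(b,(400,364),interpolation=cv2.INTER_CUBIC)
o=np.zeros((400,800,3),np.uint8);o[:,:400]=a;o[:364,400:]=b
cv2.imwrite("pics/crop.png",o)
```

```text
(no output)
```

View pics/crop.png

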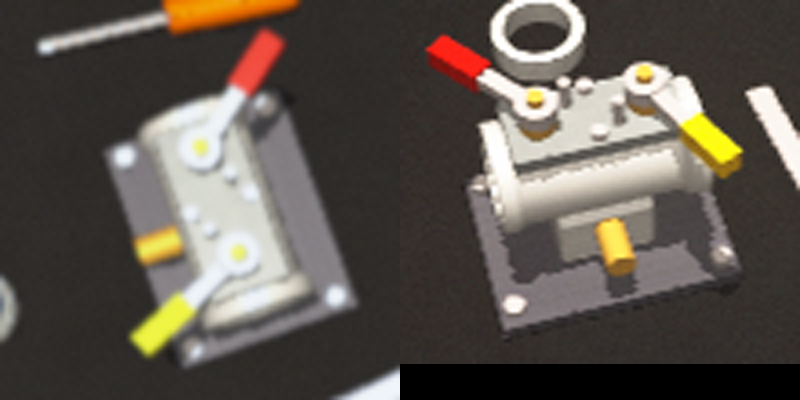

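The crop shows a silver body with two gold-topped hubs. The throttle hub is at top (260,167) and the choke hub at (269.5,193). The yellow end is at about (250.5,211) and the red at about (274,145.5), so both arms are near closed. Choice confirmed.

```bash
cat > h.py <<'E'
import numpy as np,cv2
from scipy.optimize import least_squares
from workcell import *
def ray(c,p,z):
    d=c["R"].T@np.linalg.inv(c["mtx"])@np.array([p[0],p[1],1.]); o=-c["R"].T@c["t"]; return o+d*(z-o[2])/d[2]
def ends(img,box):
    x0,y0,x1,y1=box; h=cv2.cvtColor(img[y0:y1,x0:x1],cv2.COLOR_RGB2HSV); out={}
    for n,lo,hi in(("yel",27,35),("red",0,5)):
        m=cv2.inRange(h,(lo,150,90),(hi,255,255)); k,l,s,ce=cv2.connectedComponentsWithStats(m)
        i=1+np.argmax(s[1:,4]); out[n]=(ce[i]+[x0,y0]).round(1); out[n+"_n"]=int(s[i,4])
    return out
E
python3 - <<'E'
from h import *
ct,cs=camera_info("top"),camera_info("side")
it=cv2.imread("pics/top0.png")[:,:,::-1];i2=cv2.imread("pics/side0.png")[:,:,::-1]
et=ends(it,(235,130,292,225));es=ends(i2,(200,190,300,290));print(et,es)
P={"thr":((260.2,166.8),(237.4,216.9),.146),"chk":((269.5,193.2),(267.4,210.1),.146),"red":(et["red"],es["red"],.138),"yel":(et["yel"],es["yel"],.138)}
for n,(a,b,z) in P.items(): print(n,ray(ct,a,z).round(4),ray(cs,b,z).round(4))
E
```

```text
{'yel': array([249.5, 211.6]), 'yel_n': 106, 'red': array([274. , 144.6]), 'red_n': 124} {'yel': array([285.2, 227.3]), 'yel_n': 101, 'red': array([215.2, 206.2]), 'red_n': 154}
thr [0.5805 0.0837 0.146 ] [0.5801 0.0895 0.146 ]
chk [0.5205 0.0631 0.146 ] [0.5203 0.0679 0.146 ]
red [0.6326 0.0525 0.138 ] [0.6315 0.0559 0.138 ]
yel [0.48   0.1088 0.138 ] [0.4817 0.1051 0.138 ]
```

```bash
cat >> h.py <<'E'
from scipy.spatial.transform import Rotation as Ro
O=np.array([.5504,.0760]);PSI=np.deg2rad(19.4)
def w(u,v,z): c,s=np.cos(PSI),np.sin(PSI); return np.array([O[0]+(c*u-s*v)/1e3,O[1]+(s*u+c*v)/1e3,z/1e3])
def d(u,v,z):   # tool-axis shift (mm) from now to carb point u,v with TCP height z
    s=read_state(); return (Ro.from_rotvec(s["eef_rot"]).inv().apply(w(u,v,z)-s["tcp_pos"])*1e3).round(1)
def arm(k,val,gap=0,r=60):  # TCP spot beside arm; k=+1 choke, -1 throttle; rectangle fingertip along carb axes
    a=np.pi/2+.65-val; n=np.array([-np.sin(a),np.cos(a)]); h=10*abs(n[0])+13.5*abs(n[1])
    return k*(np.array([-32,0])+r*np.array([np.cos(a),np.sin(a)])+(7+h+gap)*n)
E
python3 - <<'E'
from h import *
print(d(-90,40,300),d(-90,40,140),read_state()["eef_rot"])
for v in np.arange(0,1.5,.13): print(round(v,2),arm(1,v).round(1))
E
```

```text
[ 450.3 -530.7  -55.3] [ 450.3 -530.5  104.7] [-3.08103916e+00 -6.06695371e-01  3.96666320e-04]
0.0 [-86.7  33.8]
0.13 [-81.2  40.9]
0.26 [-74.6  47.4]
0.39 [-66.9  52.8]
0.52 [-58.3  57.1]
0.65 [-49.  60.]
0.78 [-42.7  61.9]
0.91 [-36.   63.2]
1.04 [-29.   63.6]
1.17 [-21.6  63.2]
1.3 [-14.1  61.8]
1.43 [-6.6 59.3]
```

servo_tool(
  steps=[
    [10,-12,-35,0,0,0],
    [30,-36,-60,0,0,0],
    [55,-65,-70,0,0,0],
    [80,-95,-70,0,0,0],
    [105,-125,-70,0,0,0],
  ],
  gripper=-1,
  force=10,
)

```text
time_s: 0.52
tcp_pos: [0.287, -0.4216, 0.3153]
eef_rot: [3.082, 0.605, 0.001]
force: [0.3, -0.6, 0.3]
width: 0.66
gripper_force: 0.0
```

servo_tool(
  steps=[
    [25,-30,0,0,0,0],
    [50,-60,0,0,0,0],
    [75,-89,0,0,0,0],
    [100,-118,0,0,0,0],
    [125,-147,0,0,0,0],
  ],
)

```text
time_s: 0.93
tcp_pos: [0.3466, -0.2376, 0.3146]
eef_rot: [-3.082, -0.606, 0.0]
force: [0.9, -0.6, 0.4]
width: 0.279
gripper_force: 0.0
```

servo_tool(
  steps=[
    [25,-30,0,0,0,0],
    [50,-60,0,0,0,0],
    [75,-89,0,0,0,0],
    [100,-118,0,0,0,0],
    [125,-147,0,0,0,0],
  ],
)

```text
time_s: 1.35
tcp_pos: [0.4065, -0.0541, 0.3147]
eef_rot: [3.082, 0.607, 0.0]
force: [1.5, 0.1, -0.9]
width: 0.006
gripper_force: 0.0
```

servo_tool(
  steps=[
    [20,-25,0,0,0,0],
    [40,-50,0,0,0,0],
    [60,-75,0,0,0,0],
    [60,-75,0,0,0,0],
    [60,-75,0,0,0,0],
  ],
)

```text
time_s: 1.77
tcp_pos: [0.4336, 0.0373, 0.3143]
eef_rot: [3.081, 0.612, -0.001]
force: [0.2, -0.8, 0.2]
width: 0.009
gripper_force: 0.0
```

Run:
```python
from h import *
c=camera_info("wrist");cv2.imwrite("pics/w1.png",read_camera("wrist")[:,:,::-1]);np.savez("w1.npz",**{k:c[k] for k in("mtx","R","t")})
s=read_state();print(s["time_s"],s["tcp_pos"],s["eef_rot"],s["width"],d(-90,40,140))
for u,v,z in((32,0,146),(-32,0,146)):
    p=c["R"]@w(u,v,z)+c["t"];p=c["mtx"]@p;print((p/p[2]).round(1))
```

```text
1.8167 [0.43333537 0.03635173 0.3143187 ] [ 3.08165299e+00  6.09799251e-01 -1.70313839e-03] 0.002393616907189889 [ 35.7 -36.7 174.3]
[295.   32.4   1. ]
[290.8 106.4   1. ]
```

View pics/w1.png

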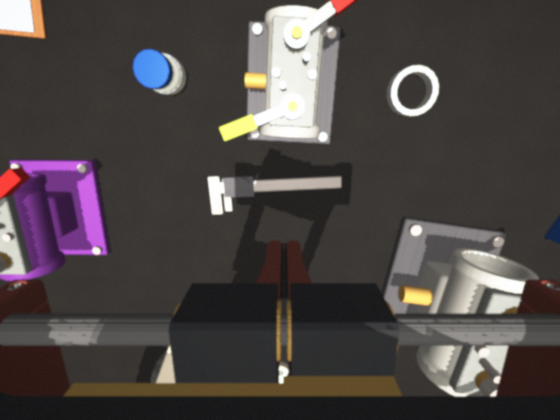

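The wrist view shows the gripper shut. The hubs are at (297,33) and (292,106), as predicted within 2 px, and the yellow end is at (237,128), leaning to the robot's side. I'll go down beside it at carb (-90,40).

servo_tool(
  steps=[
    [18,-18,30,0,0,0],
    [36,-37,65,0,0,0],
    [36,-37,100,0,0,0],
    [36,-37,120,0,0,0],
    [36,-37,120,0,0,0],
  ],
)

```text
time_s: 2.23
tcp_pos: [0.4499, 0.0825, 0.1908]
eef_rot: [-3.083, -0.605, 0.013]
force: [-0.7, -0.4, -0.3]
width: 0.007
gripper_force: 0.0
```

Run:
```python
from h import *
c=dict(np.load("w1.npz"))
for p,z in(((297,33),.146),((292,106),.146),((237,128),.141)):print(ray(c,p,z).round(4))
s=read_state();print(s["tcp_pos"],s["force"],d(-95,36,140),d(-90,40,140))
for v in np.arange(0.0,1.5,.13): print(round(v,2),d(*arm(1,v),140))
```

```text
[0.5808 0.0847 0.146 ]
[0.521  0.0644 0.146 ]
[0.4808 0.1075 0.141 ]
[0.44989192 0.08246137 0.19083629] [-0.66754516 -0.3793213  -0.32092748] [-2.1  3.4 50.8] [ 3.1 -0.3 50.8]
0.0 [ 6.1  6.1 50.8]
0.13 [11.9 -0.8 50.7]
0.26 [18.9 -6.9 50.7]
0.39 [ 26.8 -12.   50.6]
0.52 [ 35.6 -15.8  50.6]
0.65 [ 45.  -18.3  50.5]
0.78 [ 51.4 -19.9  50.4]
0.91 [ 58.1 -20.8  50.4]
1.04 [ 65.2 -20.9  50.3]
1.17 [ 72.5 -20.1  50.3]
1.3 [ 80.  -18.3  50.2]
1.43 [ 87.4 -15.4  50.1]
```

servo_tool(
  steps=[
    [0,0,30,0,0,0],
    [0,0,51,0,0,0],
    [0,0,51,0,0,0],
    [2,0,51,0,0,0],
    [4,0,51,0,0,0],
  ],
)

```text
time_s: 2.65
tcp_pos: [0.4579, 0.085, 0.1454]
eef_rot: [3.083, 0.605, 0.003]
force: [0.9, -0.7, 0.6]
width: 0.005
gripper_force: 0.0
```

Run:
```python
from h import *
s=read_state();print(s["tcp_pos"],s["force"])
for v in np.arange(0.13,1.5,.13): print(round(v,2),d(*arm(1,v),140))
```

```text
[0.45785167 0.08503578 0.14536952] [ 0.94902705 -0.69416782  0.59480165]
0.13 [ 3.1 -1.5  5.4]
0.26 [10.1 -7.6  5.4]
0.39 [ 18.  -12.7   5.4]
0.52 [ 26.8 -16.5   5.4]
0.65 [ 36.3 -19.    5.4]
0.78 [ 42.6 -20.6   5.4]
0.91 [ 49.4 -21.5   5.5]
1.04 [ 56.4 -21.6   5.5]
1.17 [ 63.8 -20.8   5.5]
1.3 [ 71.2 -19.    5.5]
1.43 [ 78.6 -16.2   5.5]
```

servo_tool(
  steps=[
    [3,-3,3,0,0,0],
    [6,-6,3,0,0,0],
    [10,-9,3,0,0,0],
    [14,-11,3,0,0,0],
    [18,-13,3,0,0,0],
  ],
)

```text
time_s: 3.07
tcp_pos: [0.4688, 0.1049, 0.141]
eef_rot: [3.082, 0.608, 0.0]
force: [0.7, -1.7, 0.4]
width: 0.0
gripper_force: 0.6
```

servo_tool(
  steps=[
    [4,-2,0,0,0,0],
    [8,-4,0,0,0,0],
    [13,-5,0,0,0,0],
    [18,-6,0,0,0,0],
    [23,-7,0,0,0,0],
  ],
)

```text
time_s: 3.48
tcp_pos: [0.4873, 0.1198, 0.1405]
eef_rot: [3.082, 0.607, -0.001]
force: [-2.3, -1.6, 1.0]
width: 0.004
gripper_force: 0.9
```

Run:
```python
from h import *
s=read_state();print(s["tcp_pos"],s["force"])
for v in np.arange(0.78,1.5,.13): print(round(v,2),d(*arm(1,v),140))
i=read_camera("top");e=ends(i,(235,130,292,225));print(e);p=ray(camera_info("top"),e["yel"],.14);q=p[:2]-[.5207,.065];print("val",np.pi/2+.65+PSI-np.arctan2(q[1],q[0]),np.hypot(*q))
```

```text
[0.48725749 0.11978326 0.14053834] [-2.29401013 -1.61335227  0.99842521]
0.78 [2.3 0.5 0.5]
0.91 [ 9.  -0.4  0.5]
1.04 [16.1 -0.5  0.5]
1.17 [23.4  0.3  0.5]
1.3 [30.8  2.1  0.5]
1.43 [38.2  4.9  0.5]Traceback (most recent call last):
  File "<stdin>", line 4, in <module>
  File "h.py", line 10, in ends
    i=1+np.argmax(s[1:,4]); out[n]=(ce[i]+[x0,y0]).round(1); out[n+"_n"]=int(s[i,4])
        ~~~~~~~~~^^^^^^^^^
    return _wrapfunc(a, 'argmax', axis=axis, out=out, **kwds)
    return bound(*args, **kwds)
ValueError: attempt to get argmax of an empty sequence
```

Contact at about 2.5 N, as expected (the top view is hidden by the arm). I'll continue slowly to the stop.

servo_tool(
  steps=[
    [4,0,0,0,0,0],
    [9,0,0,0,0,0],
    [14,0,0,0,0,0],
    [18,0,0,0,0,0],
    [22,0,0,0,0,0],
  ],
)

```text
time_s: 3.95
tcp_pos: [0.5078, 0.128, 0.1406]
eef_rot: [-3.082, -0.607, 0.0]
force: [-2.7, -1.0, 0.9]
width: 0.002
gripper_force: 0.7
```

servo_tool(
  steps=[
    [2,0,0,0,0,0],
    [4,1,0,0,0,0],
    [6,1,0,0,0,0],
    [7,2,0,0,0,0],
    [8,2,0,0,0,0],
  ],
)

```text
time_s: 4.37
tcp_pos: [0.5157, 0.1291, 0.1407]
eef_rot: [-3.082, -0.607, -0.0]
force: [-1.2, 0.6, -0.5]
width: 0.003
gripper_force: 0.6
```

Run:
```python
from h import *
s=read_state();print(s["tcp_pos"],s["force"])
for v in (1.17,1.3,1.43): print(round(v,2),d(*arm(1,v),140))
```

```text
[0.51573498 0.12911147 0.14071653] [-1.1975605   0.57277612 -0.46889274]
1.17 [-6.5 -1.9  0.7]
1.3 [ 1.  -0.1  0.7]
1.43 [8.3 2.8 0.7]
```

servo_tool(
  steps=[
    [1,0,0,0,0,0],
    [2,0,0,0,0,0],
    [3,1,0,0,0,0],
    [4,1,0,0,0,0],
    [4,1,0,0,0,0],
  ],
)

```text
time_s: 4.78
tcp_pos: [0.5197, 0.1296, 0.1407]
eef_rot: [3.082, 0.607, -0.0]
force: [-0.8, -1.6, -0.5]
width: 0.004
gripper_force: 0.5
```

servo_tool(
  steps=[
    [1,0,0,0,0,0],
    [2,1,0,0,0,0],
    [3,1,0,0,0,0],
    [4,1,0,0,0,0],
    [4,1,0,0,0,0],
  ],
)

```text
time_s: 5.2
tcp_pos: [0.5208, 0.13, 0.1401]
eef_rot: [-3.082, -0.607, 0.01]
force: [-11.1, -0.5, 6.0]
width: 0.004
gripper_force: 5.1
```

The force rose to 11 N with no further motion, so the choke is at its stop. I'll back off, go up and over to the throttle side.

servo_tool(
  steps=[
    [-8,-3,0,0,0,0],
    [-18,-8,0,0,0,0],
    [-20,-10,-20,0,0,0],
    [-20,-10,-55,0,0,0],
    [-20,-10,-90,0,0,0],
  ],
)

```text
time_s: 5.62
tcp_pos: [0.5001, 0.1319, 0.2309]
eef_rot: [3.082, 0.607, -0.003]
force: [0.4, -0.6, 0.1]
width: 0.005
gripper_force: 0.0
```

Run:
```python
from h import *
s=read_state();print(s["time_s"],s["tcp_pos"],s["force"],arm(-1,0,15),d(*arm(-1,0,15),230),d(*arm(-1,0,15),140))
cv2.imwrite("pics/s2.png",cv2.resize(read_camera("side")[170:310,180:340][:,:,::-1],(640,560)))
```

```text
5.6167 [0.50008722 0.13190383 0.23089323] [ 0.41261668 -0.56975224  0.10569219] [ 98.66653981 -24.68875315] [122.6 100.4   0.6] [122.8 100.5  90.6]
```

View pics/s2.png

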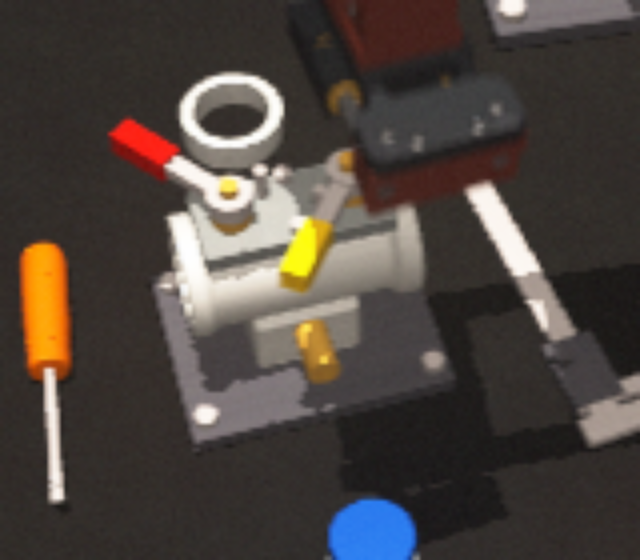

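The side view shows the yellow arm swung round to the far side, with its end at crop (305,255), resting at the screw at (298,222). It is open. The red arm is still closed, with its end at (143,148).

servo_tool(
  steps=[
    [32,25,0,0,0,0],
    [64,50,0,0,0,0],
    [95,76,0,0,0,0],
    [123,101,0,0,0,0],
    [123,101,0,0,0,0],
  ],
)

```text
time_s: 6.08
tcp_pos: [0.6593, 0.0831, 0.2309]
eef_rot: [3.082, 0.603, 0.009]
force: [-1.3, 0.0, 0.5]
width: 0.005
gripper_force: 0.0
```

Run:
```python
from h import *
s=read_state();print(s["tcp_pos"],d(*arm(-1,0,15),140))
p=ray(camera_info("side"),(180+305/4,170+255/4),.134+.003);q=p[:2]-[.5207,.065];print("val",np.pi/2+.65+PSI-np.arctan2(q[1],q[0]),np.hypot(*q))
for v in np.arange(0,1.5,.13): print(round(v,2),d(*arm(-1,v),140))
```

```text
[0.65929045 0.08312143 0.23086007] [-6.7 -5.3 90.8]
val 1.2879012676161685 0.061706219303884494
0.0 [-19.    3.2  90.8]
0.13 [-24.9  10.1  90.7]
0.26 [-31.8  16.2  90.7]
0.39 [-39.8  21.3  90.7]
0.52 [-48.6  25.1  90.7]
0.65 [-58.   27.6  90.6]
0.78 [-64.3  29.2  90.6]
0.91 [-71.1  30.1  90.5]
1.04 [-78.2  30.2  90.5]
1.17 [-85.5  29.5  90.5]
1.3 [-92.9  27.7  90.4]
1.43 [-100.3   24.8   90.4]
```

servo_tool(
  steps=[
    [0,0,30,0,0,0],
    [0,0,65,0,0,0],
    [0,0,90,0,0,0],
    [0,0,90,0,0,0],
    [0,0,90,0,0,0],
  ],
)

```text
time_s: 6.5
tcp_pos: [0.6525, 0.0852, 0.1397]
eef_rot: [-3.082, -0.607, 0.004]
force: [-0.2, 0.0, -0.1]
width: 0.005
gripper_force: 0.0
```

Run:
```python
from h import *
s=read_state();print(s["tcp_pos"],s["force"])
for v in np.arange(0,1.5,.13): print(round(v,2),d(*arm(-1,v),140))
```

```text
[0.65248993 0.0852031  0.13967849] [-0.1662082   0.04496695 -0.14129543]
0.0 [-13.    7.9  -0.3]
0.13 [-18.9  14.8  -0.3]
0.26 [-25.8  20.9  -0.3]
0.39 [-33.8  25.9  -0.3]
0.52 [-42.6  29.7  -0.2]
0.65 [-52.   32.2  -0.2]
0.78 [-58.4  33.8  -0.2]
0.91 [-65.1  34.7  -0.2]
1.04 [-72.2  34.8  -0.2]
1.17 [-79.5  34.   -0.2]
1.3 [-87.   32.2  -0.1]
1.43 [-94.4  29.3  -0.1]
```

servo_tool(
  steps=[
    [-6,4,0,0,0,0],
    [-12,8,0,0,0,0],
    [-15,11,0,0,0,0],
    [-18,15,0,0,0,0],
    [-22,18,0,0,0,0],
  ],
)

```text
time_s: 6.92
tcp_pos: [0.6406, 0.0597, 0.142]
eef_rot: [3.083, 0.606, 0.004]
force: [0.5, 0.8, 0.7]
width: 0.006
gripper_force: 0.7
```

servo_tool(
  steps=[
    [-4,3,0,0,0,0],
    [-8,6,0,0,0,0],
    [-12,8,0,0,0,0],
    [-16,10,0,0,0,0],
    [-21,12,0,0,0,0],
  ],
)

```text
time_s: 7.33
tcp_pos: [0.625, 0.0408, 0.1407]
eef_rot: [-3.082, -0.607, -0.001]
force: [1.3, 1.2, 0.6]
width: 0.004
gripper_force: 0.9
```

servo_tool(
  steps=[
    [-5,1,0,0,0,0],
    [-9,2,0,0,0,0],
    [-14,4,0,0,0,0],
    [-18,5,0,0,0,0],
    [-23,5,0,0,0,0],
  ],
)

```text
time_s: 7.75
tcp_pos: [0.6059, 0.0274, 0.1408]
eef_rot: [3.082, 0.607, 0.002]
force: [2.6, 1.6, -0.1]
width: 0.005
gripper_force: 1.4
```

Run:
```python
from h import *
s=read_state();print(s["tcp_pos"],s["force"])
for v in (.91,1.17,1.3,1.43): print(round(v,2),d(*arm(-1,v),140))
```

```text
[0.60585892 0.02739517 0.14082921] [ 2.56163204  1.62750241 -0.08789094]
0.91 [-0.1 -1.1  0.8]
1.17 [-14.5  -1.8   0.8]
1.3 [-21.9  -3.6   0.8]
1.43 [-29.3  -6.5   0.8]
```

servo_tool(
  steps=[
    [-4,0,0,0,0,0],
    [-8,0,0,0,0,0],
    [-12,-1,0,0,0,0],
    [-15,-1,0,0,0,0],
    [-18,-2,0,0,0,0],
  ],
)

```text
time_s: 8.17
tcp_pos: [0.5883, 0.0226, 0.1408]
eef_rot: [3.082, 0.607, 0.001]
force: [4.3, 2.1, 0.6]
width: 0.003
gripper_force: 1.5
```

servo_tool(
  steps=[
    [-1,0,0,0,0,0],
    [-2,-1,0,0,0,0],
    [-3,-1,0,0,0,0],
    [-4,-1,0,0,0,0],
    [-4,-1,0,0,0,0],
  ],
)

```text
time_s: 8.58
tcp_pos: [0.5842, 0.0221, 0.1407]
eef_rot: [-3.082, -0.607, -0.0]
force: [3.7, 1.5, -0.1]
width: 0.003
gripper_force: 1.3
```

servo_tool(
  steps=[
    [-1,0,0,0,0,0],
    [-2,-1,0,0,0,0],
    [-3,-1,0,0,0,0],
    [-4,-1,0,0,0,0],
    [-4,-1,0,0,0,0],
  ],
)

```text
time_s: 9.0
tcp_pos: [0.5825, 0.0217, 0.1412]
eef_rot: [3.082, 0.607, 0.009]
force: [10.0, 1.5, -3.3]
width: 0.008
gripper_force: 4.5
```

Run:
```python
from h import *
s=read_state();print(s["tcp_pos"],s["force"])
for v in (1.17,1.3,1.43): print(round(v,2),d(*arm(-1,v),140))
```

```text
[0.58248791 0.02172148 0.14122034] [10.00323877  1.4976837  -3.26375463]
1.17 [9.3 1.8 1.3]
1.3 [ 1.9 -0.   1.2]
1.43 [-5.5 -2.9  1.2]
```

At the stop with 10 N. I'll ease off 1 mm, hold, and check.

servo_tool(
  steps=[
    [1,0,0,0,0,0],
    [1,0,0,0,0,0],
    [1,0,0,0,0,0],
    [1,0,0,0,0,0],
    [1,0,0,0,0,0],
  ],
)

```text
time_s: 9.42
tcp_pos: [0.5827, 0.0218, 0.1411]
eef_rot: [3.081, 0.607, 0.006]
force: [8.4, -1.0, -1.9]
width: 0.005
gripper_force: 3.8
```

Run:
```python
from h import *
s=read_state();print(s["tcp_pos"],s["force"])
a=cv2.resize(read_camera("side")[170:310,180:340],(400,350));b=cv2.resize(read_camera("wrist"),(400,300))
o=np.zeros((350,800,3),np.uint8);o[:,:400]=a;o[:300,400:]=b;cv2.imwrite("pics/f.png",o[:,:,::-1])
```

```text
[0.58272263 0.02176209 0.1410539 ] [ 8.44960172 -0.97825367 -1.87011118]
```

View pics/f.png

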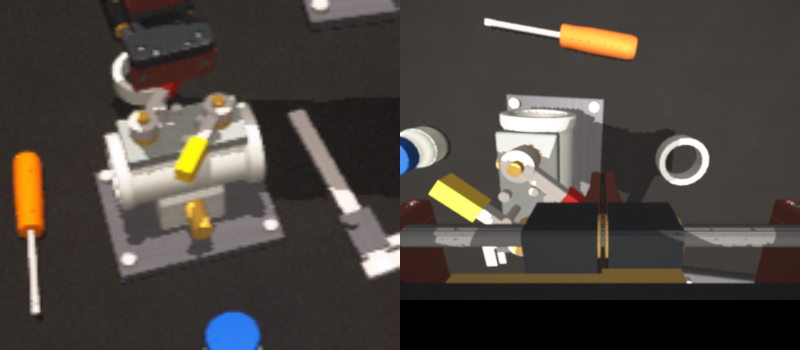

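The yellow arm is still open (side crop (192,158)). The red arm has swung round (wrist view (572,195)) and the fingertip is holding it against the stop at about 8 N. The jar, ring, caliper and screwdriver haven't moved. Handing in.

```bash
python3 -c "from workcell import *;print(finish_job())"
```

```text
the job is handed in; nothing more can be done
None
```

The choke arm was pushed to its open stop and stayed there, and the throttle arm is held at its open stop by the fingertip at about 8 N; the job was handed in at about 9.5 s with the loose items where they lay.

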